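# Swing the board leaf of a cassette transport over into its service position

## Task

Open the cassette transport for its belt change with the fingertips only, gripping nothing: gently push the rubber belt cone along the bench, upright and never lifted, until it is wholly clear of where the board leaf will come down. Then swing the hinged board leaf over its spine by its bare steel side and free edge, without throwing it over or letting it strike the cone, and press it down flat on the two rest pillars. Keep your fingers off the component side of the board, and leave everything else where it stands.

Things in the scene. Friction and masses are not known exactly. Their poses are not given: they have to be found in the camera images.
- transport: matte black cassette transport chassis, fixed, open-topped, 150 mm along its x, walls from y = 4 to 92 mm, 36 to 42 mm high. Origin on the bench under the middle of the spine; x along the spine, z up. The closed leaf lies on the +y side over brass flywheels; +-x ends and the -y side (landing side) are open bench except for the two pillars
- leaf (a joint): angle of the board leaf about the spine: 0 closed, flat over the chassis (+y side); 1.57 upright; 3.14 flat on the pillars on the -y side, where it stops. A friction hinge (0.16 N m) holds it at any angle against its own weight (0.15 kg). Starts at 0 to 0.3; 0.5 to 2.5 N at the free edge moves it
- spine (a point): middle of the hinge axis, 55 mm above the bench; the axis runs along the transport's x; its frame turns with the leaf: y points from the spine to the leaf's free edge
- leaf_edge (a point): middle of the leaf's free edge, 115 mm from the hinge axis, halfway through the 3 mm plate. Its frame turns with the leaf: y outward from the spine, z out of the component side (up when closed, down when flipped). When closed the edge overhangs the chassis wall by 23 mm, with free space under it down to the bench
- carrier: the leaf's bare steel plate, 116 mm along the spine, 3 mm thick, free edge 115 mm from the axis, with a 16 mm ear at each end of that edge (148 mm over the ears). Origin at the middle of the spine, axes as for leaf_edge. Its bare side (own -z) is underneath when closed, on top when flipped; this side and the edge may be touched
- board: green circuit board with parts up to 16 mm proud, on the component side of the plate (above when closed), reaching to 5 mm from the free edge over the middle 108 mm, and rubber bumpers on the two ears; fingers must not touch it. Origin and axes as for carrier
- pillar1 (a point): centre of the rubber top of a rest pillar, 49.5 mm above the bench, at x = +65, y = -105 mm of the transport: red magnetic foot 22 mm wide and 10 mm high, 9 mm stem, top 14 mm wide; fixed
- pillar2 (a point): the same of the other rest pillar, at x = -65, y = -105 mm of the transport; open bench between the two
- cone: ribbed black rubber belt-stretching cone with a brass dot on top, standing loose on the bench on its wide end under the leaf's landing place; base 56 mm wide with a 10 mm upright rim, tapering to 20 mm at the top, 66 mm tall, about 0.18 kg; origin at the centre of its underside, z up
- landing (a point): point on the bench under the middle of the landing place, 59 mm from the spine on the -y side. Flipped, the leaf covers 58 mm to either side along the transport's x (74 mm at the ears by the pillars) and from the spine to 115 mm from it; its parts then hang to 39 mm above the bench, lower than the cone is tall
- post1: chrome tape guide post standing upright, 16 mm foot, 29 mm tall; origin at the centre of its underside; a bystander beyond one end of the landing area
- post2: the same chrome tape guide post, beyond the other end of the landing area; a bystander
- screwdriver: screwdriver lying on the bench, 170 mm long, along its x; a bystander
- cleaner: white cleaner bottle with red cap, 52 mm wide, 130 mm tall; origin under its centre; a bystander
- screw_dish: steel dish of small screws, 80 mm wide, 18 mm tall; origin under its centre; a bystander
- flywheel: spare brass flywheel lying on the bench, 52 mm wide, its thin shaft 36 mm tall; origin under its centre; a bystander
- swab_pot: clear pot of swabs, 48 mm wide, 88 mm tall with the swabs; origin under its centre; a bystander
Things that resemble listed ones, but are neither listed nor needed, are in the scene too. There is more than one size of the cone; the job needs the largest.

How it is judged:
By the outcome, as a careful person would: the job done as asked, in the order asked, and still so for the second after the job is handed in, with the robot touching nothing.
It also fails if it takes over 61 s, if anything falls off the work surface, if the arm or the gripper's body presses on something with over 40 N, if the wrist force passes 120 N, or if a joint passes its speed limit or range.

## Robot

A 6-joint arm with a two-finger parallel gripper is mounted at the origin on the work surface. World frame = base frame: x ahead of the robot, y to its left, z up, the work surface at z = 0. Lengths are in m, angles in rad, forces in N, time in s.
With the tool pointing down it reaches from about 0.3 to 0.85 m from the base axis. Payload 4.2 kg.
Tool frame: the origin (TCP) lies on the mounting face of the last link; the fingertips stand robot.tip_extent ahead of it and the grasp point (between the pads) lies 172 mm ahead of it (robot.tip_extent is the distance from the TCP to the fingertips, in m); x points along the fingers, z is the direction in which the jaws open and shut, and the axes are right-handed (so a half turn about x gives the same grasp; the last joint's range is limited). The gripper opens to 91 mm and grips with 3 to 60 N. Pads are 32 mm wide; open, the fingers measure 118 mm over their backs; the gripper's body (76 mm by 178 mm) begins 60 mm behind the grasp point.
Start: joints at [-1.356, 0.32, 1.565, -0, 1.257, -0.02], TCP at [0.134, -0.559, 0.405] pointing down, gripper open.
Joint ranges: [-3.11, 3.11], [-0.84, 2.01], [0.21, 2.61], [-1.34, 4.49], [0.05, 2.63], [-2.56, 2.56]. Speed limits (rad/s): [2.57, 2.57, 3.14, 3.14, 3.14, 3.14].

## Interface

Orientations are given as a unit quaternion [w, x, y, z].
In Python, from rig import robot gives the robot as it stands. The module is installed in compiled form; this text tells all that it offers.
- The arm moves only by the shell command python3 -m pendant 'ROWS' [FORCE]. ROWS is JSON, a list of rows, each an object of numbers: "tx", "ty", "tz": the shift along the tool's x, y, z in mm; "ax", "ay", "az": the turn, a rotation vector about the tool's x, y, z in degrees; "claw": the closure, from 0 (fully open) to 1 (shut). In form: [{"tx": .., "ty": .., "tz": .., "ax": .., "ay": .., "az": .., "claw": ..}, ...]. A call has 1 to 10 rows; each row is the pose to reach, as a shift and turn from the pose measured when the call began, along the tool's axes at that moment; what a row does not reach only later rows make up. A row lasts 1/12 s, in which the tool goes at most 41.7 mm and 7.16 degrees, less where a joint would pass 70% of its speed; a pose out of reach is approached as far as the arm can. A call with a gripper value outside its range is refused whole. The fingers move at their own pace and stop on an object; FORCE is the grip in N (left out, the last holds). Time passes only in rows, so rows that repeat a pose let the fingers close. It gives the time, the measured TCP pose, the force and the opening at its end, in the units of the state.
- robot.read_state(): the state, without advancing time (a new reading comes with each control period).
- robot.camera(name): name is "side" or "top"; returns a dict with "color" (420x560x3 uint8, red, green, blue), "depth" (420x560 float32, m along the optical axis (not along the pixel's ray), 0 where there is no reading), "K" (3x3 intrinsics, pixels), "rvec" (rotation vector, rad) and "tvec" (3), from world to camera coordinates, as OpenCV has them. Camera axes: x right, y down, z forward; pixel columns grow to the right and rows downward; lengths in m; the calibration is good to about 2 mm. A picture is of the moment at which its call begins.
- robot.hand_in(): hands the job in, once; it reports no verdict.
The state is a dict: "time_s": time; "joints": joint angles; "joint_velocities": joint speeds; "tau": joint torques, N m; "eef_pos": TCP position; "orientation": TCP orientation; "force": force on the tool from outside, world axes, zero at the start; "ft_torque": the same for the moment, N m; "opening": opening from 0.0 (shut) to 1.0 (fully open).
Only numpy, scipy, OpenCV 4.12 (cv2) and the standard library are available. Lean on these libraries where they do the work, as an engineer would, in place of code of your own. Each camera call takes 0.05 s, during which the arm holds its last target. There are 200 camera calls.

## Working session

There is one attempt and no reset: what is moved stays moved. The work goes in short steps, Python scripts to look and compute and a shell command to move; the robot and the scene stay as the last step left them, time stands still between calls to the robot, and variables do not carry over. Pictures are saved under pics/ and viewed, about 8 in all and at most 12, crops included, and the job is handed in when it is done.

```bash
mkdir -p pics
cat > h.py <<'E'
import numpy as np, cv2
from rig import robot
from scipy.spatial.transform import Rotation as R
def cam(n):
    c=robot.camera(n); c['R']=cv2.Rodrigues(np.array(c['rvec'],float))[0]; c['t']=np.array(c['tvec'],float).ravel(); c['K']=np.array(c['K']); return c
def cloud(c):
    d=c['depth']; v,u=np.indices(d.shape); K=c['K']
    p=np.stack([(u-K[0,2])/K[0,0]*d,(v-K[1,2])/K[1,1]*d,d],-1)
    return (p-c['t'])@c['R']
def onplane(c,u,v,z):
    r=c['R'].T@np.linalg.inv(c['K'])@[u,v,1.]; o=-c['R'].T@c['t']
    return o+r*(z-o[2])/r[2]
def proj(c,p):
    q=c['K']@(c['R']@np.array(p,float)+c['t']); return q[:2]/q[2]
def save(c,n): cv2.imwrite(f'pics/{n}.png',c['color'][:,:,::-1])
def st():
    s=robot.read_state(); q=np.array(s['orientation']); return s,np.array(s['eef_pos']),R.from_quat(q[[1,2,3,0]])
E
python3 - <<'E'
from h import *
for n in('top','side'):
    c=cam(n); save(c,n+'0'); print(n,-c['R'].T@c['t'],c['R'][2],c['K'][0,0],(c['depth']>0).mean()); np.savez('pics/'+n+'0.npz',**c)
s,p,r=st(); print(s, robot.tip_extent, r.as_matrix())
E
```

```text
top [ 0.41951705 -0.01738074  1.13766094] [ 0.09222681  0.00189568 -0.99573622] 471.8701809839522 0.996156462585034
side [0.08345901 0.76623856 0.63331727] [ 0.40537038 -0.7425997  -0.53312339] 468.91570355921476 0.9959651360544217
{'time_s': 0.1, 'joints': array([-1.35596433e+00,  3.20252273e-01,  1.56555495e+00, -1.25643375e-05,
        1.25738999e+00, -1.99620678e-02]), 'joint_velocities': array([ 0.00118138, -0.00194245, -0.0015205 , -0.0003959 ,  0.00041902,
        0.0010609 ]), 'tau': array([-1.40185680e-04, -4.13332772e+01, -2.32510722e+01,  7.28474488e-02,
        4.21892689e-02, -4.57179613e-05]), 'eef_pos': array([ 0.13375951, -0.55907951,  0.40399095]), 'orientation': array([ 0.55468195,  0.43835039,  0.55556383, -0.43763649]), 'force': array([-0.31966526,  0.72039143, -0.31204344]), 'ft_torque': array([ 0.01664373, -0.05160109,  0.00631944]), 'opening': 1.0009198939867967} 0.1908 [[-3.53743087e-04  9.72561371e-01  2.32646199e-01]
 [ 1.56512738e-03  2.32646467e-01 -9.72560112e-01]
 [-9.99998713e-01  2.00845191e-05 -1.60447951e-03]]
```

View pics/top0.png

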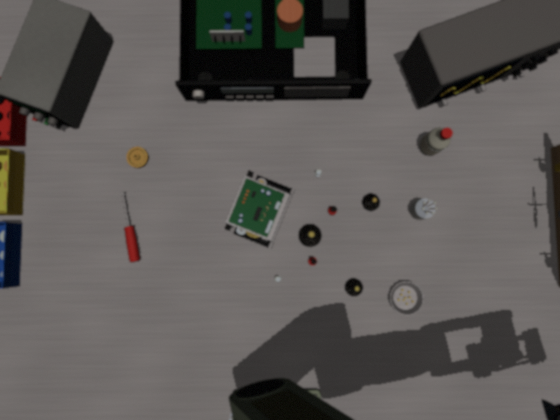

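View pics/side0.png

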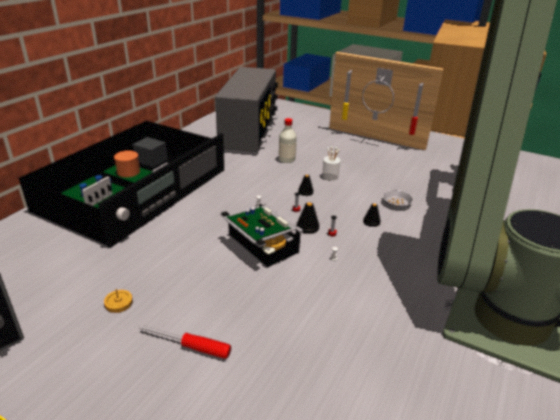

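The top view has +x up and +y to the left. The transport is at about (258,208). The main cone is at (310,235), between the red pillar feet at (332,210) and (312,260). The posts are at (319,172) and (278,278), and the smaller cones at (371,201) and (354,287). Next I measure these.

Run:
```python
from h import *
c=dict(np.load('pics/top0.npz')); P=cloud(c); col=c['color'].astype(int)
hsv=cv2.cvtColor(c['color'],cv2.COLOR_RGB2HSV)
def comps(m,name,box,amin=8):
    u0,v0,u1,v1=box; k=np.zeros(m.shape,np.uint8); k[v0:v1,u0:u1]=m[v0:v1,u0:u1]
    n,l,s,ce=cv2.connectedComponentsWithStats(k)
    for i in range(1,n):
        if s[i,4]>=amin:
            q=P[l==i]; print(name,ce[i].round(1),s[i,:].tolist(),'med',np.median(q,0).round(4),'zmax',q[:,2].max().round(4),'mid',((q.min(0)+q.max(0))/2).round(4))
box=(215,150,440,320)
comps((hsv[...,0]<8)&(hsv[...,1]>120)&(hsv[...,2]>60),'red',box)
comps((P[...,2]>0.010)&(P[...,2]<.3),'tall',box,15)
comps((hsv[...,0]>18)&(hsv[...,0]<35)&(hsv[...,1]>120)&(hsv[...,2]>90),'brass',box,4)
im=cv2.resize(c['color'][160:300,210:410],None,fx=4,fy=4,interpolation=cv2.INTER_CUBIC)
cv2.imwrite('pics/crop1.png',im[:,:,::-1])
# heights grid along leaf
for v in range(170,250,8): print(v,(P[v,220:296:5,2]*1000).round().astype(int).tolist())
```

```text
red [331.  211.6] [328, 208, 7, 7, 23] med [ 0.5134 -0.1336  0.0114] zmax 0.0483 mid [ 0.5161 -0.1351  0.0284]
red [310.1 261.7] [309, 259, 4, 6, 15] med [ 0.3958 -0.081   0.0142] zmax 0.0545 mid [ 0.3962 -0.083   0.0317]
tall [430. 152.] [421, 150, 19, 6, 87] med [ 0.6504 -0.3676  0.0389] zmax 0.0723 mid [ 0.6546 -0.3709  0.0417]
tall [257.8 208.9] [223, 170, 71, 78, 3070] med [0.5174 0.0374 0.0641] zmax 0.0827 mid [0.5189 0.0365 0.0464]
tall [317.5 172.3] [315, 170, 6, 6, 28] med [ 0.6072 -0.1027  0.029 ] zmax 0.0338 mid [ 0.6079 -0.1035  0.0225]
tall [370.5 201.7] [362, 194, 18, 16, 220] med [ 0.5348 -0.2254  0.0297] zmax 0.0569 mid [ 0.5378 -0.2301  0.0335]
tall [422.3 208.9] [409, 198, 28, 22, 447] med [ 0.515  -0.3397  0.0548] zmax 0.0912 mid [ 0.5171 -0.3444  0.0509]
tall [332.4 210.1] [328, 206, 9, 9, 48] med [ 0.5151 -0.1357  0.0471] zmax 0.0536 mid [ 0.5172 -0.1362  0.0318]
tall [309.  235.2] [298, 224, 23, 23, 397] med [ 0.4572 -0.0791  0.0379] zmax 0.073 mid [ 0.4591 -0.0815  0.0415]
tall [311.8 261.1] [308, 257, 9, 9, 54] med [ 0.3981 -0.0853  0.047 ] zmax 0.0548 mid [ 0
[... 735 characters left out ...]
med [ 0.3362 -0.1866  0.0517] zmax 0.0549 mid [ 0.3352 -0.1855  0.0525]
170 [2, 2, 2, 6, 2, -2, 3, -1, 0, 1, -2, 2, 0, 3, 3, -2]
178 [-1, 3, 2, -2, 5, 61, 71, 2, 33, 39, -4, 0, -1, -1, -1, -1]
186 [0, 1, 0, 0, 70, 70, 68, 69, 68, 65, 8, 5, 26, 33, 1, -3]
194 [3, 1, 3, 5, 67, 71, 70, 68, 67, 63, 63, 62, 60, 58, 58, -1]
202 [0, -1, 3, 68, 68, 68, 67, 65, 65, 65, 66, 62, 60, 58, 1, 1]
210 [0, 0, 69, 69, 68, 65, 68, 63, 70, 63, 59, 64, 57, 56, 5, 1]
218 [-1, 3, 70, 68, 67, 72, 66, 71, 66, 61, 63, 57, 60, -3, 0, 1]
226 [4, 72, 74, 71, 67, 66, 63, 61, 62, 64, 72, 55, 3, 1, 2, 5]
234 [3, -4, 0, 38, 38, 10, 37, 63, 62, 61, 56, 58, -5, 4, 1, 0]
242 [0, 2, 2, 1, 6, 1, 3, 38, 8, 6, 56, -2, -4, 0, 0, 2]
```

View pics/crop1.png

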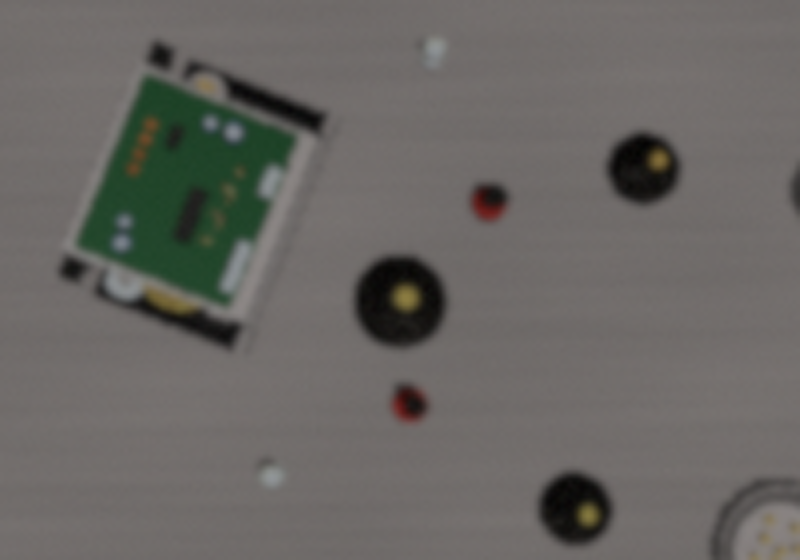

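```bash
cat >> h.py <<'E'
def frame():
    d=np.load('pics/frame.npz'); return d['s'],d['x'],d['y']
def T2W(x,y,z):  # transport mm -> world m
    s,ex,ey=frame(); return np.append(s[:2]+ex[:2]*x/1e3+ey[:2]*y/1e3,z/1e3)
def W2T(p):
    s,ex,ey=frame(); d=(np.array(p)[:2]-s[:2])*1e3; return np.array([d@ex[:2],d@ey[:2],p[2]*1e3]).round(1)
def delta(ptip,Rm,ext=None):
    """tool-frame shift (mm) and turn (deg) to bring fingertip to ptip with orientation Rm"""
    ext=robot.tip_extent if ext is None else ext
    s,p,r=st(); tgt=np.array(ptip)-Rm[:,0]*ext
    print('shift',(1e3*r.inv().apply(tgt-p)).round(1),'turn',np.degrees((r.inv()*R.from_matrix(Rm)).as_rotvec()).round(2),'tcp',tgt.round(4))
def tipT(): 
    s,p,r=st(); return W2T(p+r.as_matrix()[:,0]*robot.tip_extent)
E
python3 - <<'E'
from h import *
import h
c=dict(np.load('pics/top0.npz')); P=cloud(c)
def blob(u,v,zl,zh,rad=7):
    q=P[v-rad:v+rad+1,u-rad:u+rad+1].reshape(-1,3); q=q[(q[:,2]>zl)&(q[:,2]<zh)]; return q
A=blob(332,210,.042,.06); B=blob(312,261,.042,.06)
a=(A[:,:2].min(0)+A[:,:2].max(0))/2; b=(B[:,:2].min(0)+B[:,:2].max(0))/2
print(a,A.mean(0),b,B.mean(0),np.linalg.norm(a-b))
x=(a-b)/np.linalg.norm(a-b); y=np.array([-x[1],x[0]]); s=(a+b)/2+.105*y
np.savez('pics/frame.npz',s=s,x=x,y=y); print('spine',s,'yaw',np.degrees(np.arctan2(x[1],x[0])))
# cross-check: leaf points in transport frame
q=P[165:255,215:300].reshape(-1,3); q=q[q[:,2]>.03]; t=np.array([W2T(k) for k in q])
print('box',np.percentile(t,[1,50,99],axis=0))
# white spine strip / free-edge strip: top heights vs y at x within 50
for lo in range(-10,125,5):
    k=t[(abs(t[:,0])<50)&(t[:,1]>lo)&(t[:,1]<lo+5)]; 
    if len(k): print(lo,len(k),np.percentile(k[:,2],[10,50,90]).round(1),end=' | ')
print()
for n,(u,v,z) in dict(cone=(311,234,.066),p1=(317.5,172.3,.02),p2=(277,278.5,.02),c2=(374.5,199.5,.05),c3=(356.6,288.4,.05)).items(): w=onplane(c,u,v,z); print(n,w.round(4),W2T(w))
C=blob(309,235,.01,.08,14); print('cone mid',W2T(np.append((C[:,:2].min(0)+C[:,:2].max(0))/2,0)))
# side-view check of cone dot and pillars
d=dict(np.load('pics/side0.npz'))
for n,pt in dict(cone=onplane(c,311,234,.066),A=[*a,.0495],B=[*b,.0495],spine=[*s,.055]).items(): print(n,proj(d,pt).round(1))
ex=np.append(x,0);ey=np.append(y,0)
Rm=np.c_[[0,0,-1],np.cross(ex,[0,0,-1]),ex]
delta(T2W(-9,-32,150),Rm)
E
```

```text
[ 0.51832596 -0.13685775] [ 0.51759334 -0.13685104  0.04964516] [ 0.3969892  -0.08669124] [ 0.39729126 -0.08681619  0.0503417 ] 0.13129846638185808
spine [ 0.49777597 -0.01474092] yaw -22.462576138901454
box [[-73.7    -3.2    32.7  ]
 [ -2.75   56.9    64.3  ]
 [ 72.567 112.9    80.467]]
-5 64 [55.  57.6 60.6] | 0 90 [55.1 57.8 60.3] | 5 94 [55.3 58.4 60.6] | 10 96 [55.6 58.6 62.4] | 15 94 [59.4 65.1 70.9] | 20 90 [58.9 62.3 70.9] | 25 95 [59.6 61.7 64. ] | 30 93 [59.4 62.2 65. ] | 35 96 [60.2 63.  66. ] | 40 94 [60.8 63.2 66.3] | 45 99 [60.9 64.2 72.9] | 50 88 [62.2 65.6 70.9] | 55 92 [62.4 65.2 69.5] | 60 98 [62.  65.  68.3] | 65 94 [63.2 65.6 68.2] | 70 93 [63.6 66.1 68.3] | 75 98 [64.  66.7 70.1] | 80 99 [64.8 67.2 79.4] | 85 90 [64.8 67.7 75. ] | 90 95 [65.6 68.5 71.8] | 95 90 [66.2 68.4 70.9] | 100 94 [65.7 68.9 71.1] | 105 93 [66.4 68.9 71.6] | 110 80 [64.3 67.7 70.2] | 
cone [ 0.4594 -0.083   0.066 ] [ -9.4 -77.8  66. ]
p1 [ 0.6086 -0.1035  0.02  ] [136.3 -39.7  20. ]
p2 [ 0.3574 -0.0046  0.02  ] [-133.6  -44.2   20. ]
c2 [ 0.5386 -0.2323  0.05  ] [ 120.8 -185.4   50. ]
c3 [ 0.3353 -0.1861  0.05  ] [ -84.7 -220.4   50. ]
cone mid [-10.2 -76.5   0. ]
cone [309.6 203.9]
A [297.3 193.2]
B [334.4 216.8]
spine [280.7 216.8]
shift [  63.9  454.6 -424. ] turn [-5.408e+01 -8.000e-02 -4.000e-02] tcp [ 0.4772 -0.0409  0.3408]
```

```bash
python3 -m pendant '[{"ty":228,"tz":-212,"ax":-27,"claw":0.67},{"ty":228,"tz":-212,"ax":-27,"claw":0.67},{"ty":228,"tz":-212,"ax":-27,"claw":0.67},{"ty":228,"tz":-212,"ax":-27,"claw":0.67},{"ty":455,"tz":-424,"ax":-54,"claw":0.67},{"ty":455,"tz":-424,"ax":-54,"claw":0.67},{"ty":455,"tz":-424,"ax":-54,"claw":0.67},{"ty":455,"tz":-424,"ax":-54,"claw":0.67},{"ty":455,"tz":-424,"ax":-54,"claw":0.67},{"ty":455,"tz":-424,"ax":-54,"claw":0.67}]'
cat > go.py <<'E'
from h import *
import sys
x,y,z=map(float,sys.argv[1:4]); s,ex,ey=frame(); ex=np.append(ex,0);ey=np.append(ey,0)
pitch=np.radians(float(sys.argv[4]) if len(sys.argv)>4 else 90)  # 90=down, 0=horizontal toward -y
X=-np.cos(pitch)*ey-np.sin(pitch)*np.array([0,0,1]); sg=float(sys.argv[5]) if len(sys.argv)>5 else 1
Z=sg*ex; print('tip',tipT(),'J',np.round(st()[0]['joints'],2),'F',st()[0]['force'].round(1),'t',st()[0]['time_s'],'op',st()[0]['opening']); delta(T2W(x,y,z),np.c_[X,np.cross(Z,X),Z])
E
python3 go.py -9 -32 120
```

```text
tip [-128.6 -641.9  213.2] J [-1.36  0.32  1.57 -0.    1.26 -0.02] F [-0.3  0.7 -0.3] t 0.1 op 1.0009198939867967
shift [  93.9  454.6 -423.9] turn [-5.408e+01 -8.000e-02 -4.000e-02] tcp [ 0.4772 -0.0409  0.3108]invalid input
```

```bash
python3 -m pendant '[{"tx":0,"ty":228,"tz":-212,"ax":-27,"ay":0,"az":0,"claw":0.67},{"tx":0,"ty":228,"tz":-212,"ax":-27,"ay":0,"az":0,"claw":0.67},{"tx":0,"ty":228,"tz":-212,"ax":-27,"ay":0,"az":0,"claw":0.67},{"tx":0,"ty":455,"tz":-424,"ax":-54,"ay":0,"az":0,"claw":0.67},{"tx":0,"ty":455,"tz":-424,"ax":-54,"ay":0,"az":0,"claw":0.67},{"tx":0,"ty":455,"tz":-424,"ax":-54,"ay":0,"az":0,"claw":0.67},{"tx":0,"ty":455,"tz":-424,"ax":-54,"ay":0,"az":0,"claw":0.67},{"tx":0,"ty":455,"tz":-424,"ax":-54,"ay":0,"az":0,"claw":0.67},{"tx":0,"ty":455,"tz":-424,"ax":-54,"ay":0,"az":0,"claw":0.67},{"tx":0,"ty":455,"tz":-424,"ax":-54,"ay":0,"az":0,"claw":0.67}]'; python3 go.py -9 -32 120
```

```text
time_s: 0.93
eef_pos: [0.3645, -0.2101, 0.4046]
orientation: [0.693, 0.139, 0.694, -0.138]
force: [0.7, -0.5, 0.5]
opening: 0.336
tip [ -48.7 -231.2  213.8] J [-0.55  0.07  1.88  0.    1.18 -0.16] F [ 0.7 -0.5  0.5] t 0.9333 op 0.3355841724896586
shift [ 94.  199.3  39.2] turn [-0.1  -0.05 -0.07] tcp [ 0.4772 -0.0409  0.3108]
```

```bash
python3 -m pendant '[{"tx":0,"ty":201,"tz":39,"ax":0,"ay":0,"az":0,"claw":0.67},{"tx":0,"ty":201,"tz":39,"ax":0,"ay":0,"az":0,"claw":0.67},{"tx":0,"ty":201,"tz":39,"ax":0,"ay":0,"az":0,"claw":0.67},{"tx":0,"ty":201,"tz":39,"ax":0,"ay":0,"az":0,"claw":0.67},{"tx":0,"ty":201,"tz":39,"ax":0,"ay":0,"az":0,"claw":0.67},{"tx":40,"ty":201,"tz":39,"ax":0,"ay":0,"az":0,"claw":0.67},{"tx":80,"ty":201,"tz":39,"ax":0,"ay":0,"az":0,"claw":0.67},{"tx":110,"ty":201,"tz":39,"ax":0,"ay":0,"az":0,"claw":0.67},{"tx":110,"ty":201,"tz":39,"ax":0,"ay":0,"az":0,"claw":0.67},{"tx":110,"ty":201,"tz":39,"ax":0,"ay":0,"az":0,"claw":0.67}]'; python3 go.py -9 -30 6
python3 - <<'E'
from h import *
c=cam('top'); s=cam('side')
im=np.hstack([cv2.resize(c['color'][150:300,200:400],None,fx=2,fy=2),cv2.resize(s['color'][150:300,200:400],None,fx=2,fy=2)]); cv2.imwrite('pics/m1.png',im[:,:,::-1])
E
```

```text
time_s: 1.77
eef_pos: [0.4774, -0.0391, 0.2939]
orientation: [0.692, 0.139, 0.695, -0.138]
force: [0.8, -0.1, 0.6]
opening: 0.329
tip [-10.4 -30.3 103.1] J [-0.11  0.28  1.94  0.    0.93  0.29] F [ 0.8 -0.1  0.6] t 1.7667 op 0.3286878453164717
shift [97.1  0.3  1. ] turn [-0.09 -0.26 -0.01] tcp [ 0.478  -0.039   0.1968]
```

View pics/m1.png

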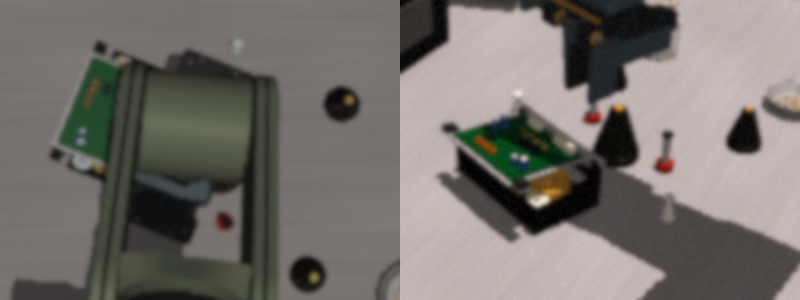

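Side view: the open fingers, at about (600,70), hang between the spine and the cone at (617,135). I lower them next.

```bash
python3 -m pendant '[{"tx":25,"ty":0,"tz":1,"ax":0,"ay":0,"az":0,"claw":0.67},{"tx":50,"ty":0,"tz":1,"ax":0,"ay":0,"az":0,"claw":0.67},{"tx":70,"ty":0,"tz":1,"ax":0,"ay":0,"az":0,"claw":0.67},{"tx":85,"ty":0,"tz":1,"ax":0,"ay":0,"az":0,"claw":0.67},{"tx":93,"ty":0,"tz":1,"ax":0,"ay":0,"az":0,"claw":0.67},{"tx":97,"ty":0,"tz":1,"ax":0,"ay":0,"az":0,"claw":0.67},{"tx":97,"ty":0,"tz":1,"ax":0,"ay":0,"az":0,"claw":0.67}]'; python3 go.py -9 -36 6
```

```text
time_s: 2.45
eef_pos: [0.4803, -0.04, 0.2003]
orientation: [0.695, 0.139, 0.692, -0.138]
force: [0.6, 0.3, 0.3]
opening: 0.331
tip [ -5.8 -29.5   9.5] J [-0.11  0.41  2.04  0.    0.68  0.29] F [0.6 0.3 0.3] t 2.45 op 0.3314477505177255
shift [ 3.5 -6.  -2.5] turn [-0.14  0.22 -0.16] tcp [ 0.4757 -0.0446  0.1968]
```

```bash
python3 -m pendant '[{"tx":3,"ty":-2,"tz":-2,"ax":0,"ay":0,"az":0,"claw":0.67},{"tx":3,"ty":-4,"tz":-2.5,"ax":0,"ay":0,"az":0,"claw":0.67},{"tx":3,"ty":-6,"tz":-2.5,"ax":0,"ay":0,"az":0,"claw":0.67},{"tx":3,"ty":-9,"tz":-2.5,"ax":0,"ay":0,"az":0,"claw":0.67},{"tx":3,"ty":-12,"tz":-2.5,"ax":0,"ay":0,"az":0,"claw":0.67},{"tx":3,"ty":-15,"tz":-2.5,"ax":0,"ay":0,"az":0,"claw":0.67},{"tx":3,"ty":-18,"tz":-2.5,"ax":0,"ay":0,"az":0,"claw":0.67},{"tx":3,"ty":-21,"tz":-2.5,"ax":0,"ay":0,"az":0,"claw":0.67},{"tx":3,"ty":-24,"tz":-2.5,"ax":0,"ay":0,"az":0,"claw":0.67},{"tx":3,"ty":-27,"tz":-2.5,"ax":0,"ay":0,"az":0,"claw":0.67}]'; python3 go.py -9 -121 6
python3 - <<'E'
from h import *
c=cam('top'); s=cam('side')
im=np.hstack([cv2.resize(c['color'][150:300,250:400],None,fx=2.6,fy=2.6),cv2.resize(s['color'][150:300,250:400],None,fx=2.6,fy=2.6)]); cv2.imwrite('pics/m2.png',im[:,:,::-1])
E
```

```text
time_s: 3.28
eef_pos: [0.4678, -0.0642, 0.1974]
orientation: [0.695, 0.139, 0.692, -0.138]
force: [0.9, 2.5, 1.6]
opening: 0.33
tip [ -8.  -56.6   6.6] J [-0.16  0.4   2.07  0.    0.66  0.23] F [0.9 2.5 1.6] t 3.2833 op 0.3295065828275639
shift [  0.4 -63.8   0. ] turn [-0.15  0.27 -0.18] tcp [ 0.4432 -0.1231  0.1968]
```

View pics/m2.png

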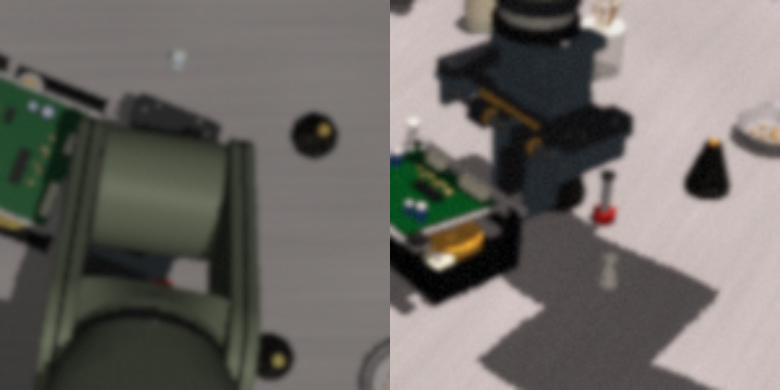

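The cone is upright in front of the fingers, with its base at about (570,190), and the push force is about 2.5 N. I keep pushing.

```bash
python3 -m pendant '[{"tx":0,"ty":-3,"tz":0,"ax":0,"ay":0,"az":0,"claw":0.67},{"tx":0,"ty":-6,"tz":0,"ax":0,"ay":0,"az":0,"claw":0.67},{"tx":0,"ty":-9,"tz":0,"ax":0,"ay":0,"az":0,"claw":0.67},{"tx":0,"ty":-12,"tz":0,"ax":0,"ay":0,"az":0,"claw":0.67},{"tx":0,"ty":-15,"tz":0,"ax":0,"ay":0,"az":0,"claw":0.67},{"tx":0,"ty":-18,"tz":0,"ax":0,"ay":0,"az":0,"claw":0.67},{"tx":0,"ty":-22,"tz":0,"ax":0,"ay":0,"az":0,"claw":0.67},{"tx":0,"ty":-26,"tz":0,"ax":0,"ay":0,"az":0,"claw":0.67},{"tx":0,"ty":-30,"tz":0,"ax":0,"ay":0,"az":0,"claw":0.67},{"tx":0,"ty":-34,"tz":0,"ax":0,"ay":0,"az":0,"claw":0.67}]'; python3 go.py -9 -121 6
```

```text
time_s: 4.22
eef_pos: [0.4543, -0.0962, 0.1972]
orientation: [0.695, 0.139, 0.692, -0.138]
force: [1.2, 2.9, 3.5]
opening: 0.329
tip [ -8.2 -91.4   6.4] J [-0.23  0.39  2.09  0.    0.66  0.16] F [1.2 2.9 3.5] t 4.2167 op 0.3289980207435089
shift [  0.3 -29.1   0.1] turn [-0.16  0.24 -0.15] tcp [ 0.4432 -0.1231  0.1968]
```

```bash
python3 -m pendant '[{"tx":0,"ty":-4,"tz":0,"ax":0,"ay":0,"az":0,"claw":0.67},{"tx":0,"ty":-8,"tz":0,"ax":0,"ay":0,"az":0,"claw":0.67},{"tx":0,"ty":-12,"tz":0,"ax":0,"ay":0,"az":0,"claw":0.67},{"tx":0,"ty":-16,"tz":0,"ax":0,"ay":0,"az":0,"claw":0.67},{"tx":0,"ty":-20,"tz":0,"ax":0,"ay":0,"az":0,"claw":0.67},{"tx":0,"ty":-24,"tz":0,"ax":0,"ay":0,"az":0,"claw":0.67},{"tx":0,"ty":-27,"tz":0,"ax":0,"ay":0,"az":0,"claw":0.67},{"tx":0,"ty":-30,"tz":0,"ax":0,"ay":0,"az":0,"claw":0.67},{"tx":0,"ty":-32,"tz":0,"ax":0,"ay":0,"az":0,"claw":0.67},{"tx":0,"ty":-32,"tz":0,"ax":0,"ay":0,"az":0,"claw":0.67}]'; python3 go.py -9 -121 6
```

```text
time_s: 5.05
eef_pos: [0.4418, -0.1261, 0.1971]
orientation: [0.695, 0.139, 0.692, -0.138]
force: [1.5, 1.7, 1.6]
opening: 0.334
tip [  -8.4 -123.8    6.3] J [-0.3   0.39  2.1   0.    0.65  0.09] F [1.5 1.7 1.6] t 5.05 op 0.33389820237554974
shift [0.3 3.3 0.2] turn [-0.17  0.23 -0.13] tcp [ 0.4432 -0.1231  0.1968]
```

```bash
python3 -m pendant '[{"tx":0,"ty":3,"tz":0,"ax":0,"ay":0,"az":0,"claw":0.67},{"tx":0,"ty":8,"tz":0,"ax":0,"ay":0,"az":0,"claw":0.67},{"tx":0,"ty":14,"tz":0,"ax":0,"ay":0,"az":0,"claw":0.67},{"tx":-20,"ty":14,"tz":0,"ax":0,"ay":0,"az":0,"claw":0.67},{"tx":-60,"ty":14,"tz":0,"ax":0,"ay":0,"az":0,"claw":0.67},{"tx":-100,"ty":14,"tz":0,"ax":0,"ay":0,"az":0,"claw":0.67},{"tx":-140,"ty":14,"tz":0,"ax":0,"ay":0,"az":0,"claw":0.67},{"tx":-180,"ty":14,"tz":0,"ax":0,"ay":0,"az":0,"claw":1},{"tx":-220,"ty":14,"tz":0,"ax":0,"ay":0,"az":0,"claw":1},{"tx":-220,"ty":14,"tz":0,"ax":0,"ay":0,"az":0,"claw":1}]'; python3 go.py 0 200 120 30; python3 go.py 0 200 120 30 -1
python3 - <<'E'
from h import *
c=cam('side'); save(c,'m3')
print([ (k,proj(c,T2W(*k)).round(0).tolist()) for k in ((-9,-163,66),(-9,-163,0))])
P=cloud(c); q=P[130:240,280:380].reshape(-1,3); q=q[(q[:,2]>.055)&(q[:,2]<.068)]; t=np.array([W2T(k) for k in q]); t=t[(t[:,1]<-120)&(abs(t[:,0])<50)]; print(len(t),t.min(0),t.max(0),np.median(t,0))
E
```

```text
time_s: 5.88
eef_pos: [0.4476, -0.1131, 0.4248]
orientation: [0.7, 0.138, 0.686, -0.138]
force: [1.1, 0.5, 0.7]
opening: 0.145
tip [  -5.1 -109.3  234. ] J [-0.27  0.12  1.78  0.    1.22  0.12] F [1.1 0.5 0.7] t 5.8833 op 0.14491653303294635
shift [211.3 474.5   3.7] turn [ -0.7    0.95 -60.22] tcp [0.6373 0.3228 0.2154]
tip [  -5.1 -109.3  234. ] J [-0.27  0.12  1.78  0.    1.22  0.12] F [1.1 0.5 0.7] t 5.8833 op 0.14491653303294635
shift [211.3 474.5   3.7] turn [155.13 -89.96  -1.43] tcp [0.6373 0.3228 0.2154]
[((-9, -163, 66), [336.0, 193.0]), ((-9, -163, 0), [334.0, 216.0])]
60 [ -25.6 -170.1   55. ] [   1.5 -149.6   67.9] [ -15.1 -156.9   62.2]
```

```bash
python3 go.py 0 180 110 45
```

```text
tip [  -6.9 -109.6  230.4] J [-0.27  0.12  1.78  0.    1.22  0.12] F [-0.3 -0.1  0.3] t 5.9333 op 0.09638431557310574
shift [177.6 424.5   6.2] turn [ -0.42   0.69 -45.17] tcp [0.6181 0.2763 0.2449]
```

View pics/m3.png

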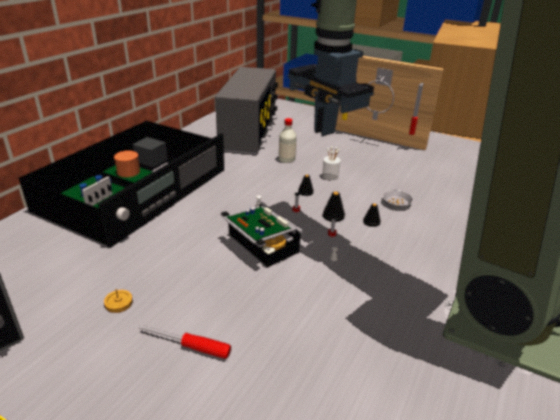

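The cone stands upright at (335,205), beyond the pillars, and everything else is where it was. Next I go over to the free-edge side.

```bash
python3 -m pendant '[{"tx":20,"ty":425,"tz":6,"ax":0,"ay":0.7,"az":-45,"claw":1},{"tx":20,"ty":425,"tz":6,"ax":0,"ay":0.7,"az":-45,"claw":1},{"tx":20,"ty":425,"tz":6,"ax":0,"ay":0.7,"az":-45,"claw":1},{"tx":20,"ty":425,"tz":6,"ax":0,"ay":0.7,"az":-45,"claw":1},{"tx":20,"ty":425,"tz":6,"ax":0,"ay":0.7,"az":-45,"claw":1},{"tx":40,"ty":425,"tz":6,"ax":0,"ay":0.7,"az":-45,"claw":1},{"tx":80,"ty":425,"tz":6,"ax":0,"ay":0.7,"az":-45,"claw":1},{"tx":110,"ty":425,"tz":6,"ax":0,"ay":0.7,"az":-45,"claw":1},{"tx":140,"ty":425,"tz":6,"ax":0,"ay":0.7,"az":-45,"claw":1},{"tx":178,"ty":425,"tz":6,"ax":0,"ay":0.7,"az":-45,"claw":1}]'; python3 go.py 0 180 110 45
```

```text
time_s: 6.77
eef_pos: [0.5995, 0.2386, 0.3067]
orientation: [0.589, -0.135, 0.693, -0.393]
force: [0.4, -0.6, -0.3]
opening: 0.005
tip [ -2.9 138.5 171.3] J [ 0.46  0.64  1.38 -0.49  1.74  0.93] F [ 0.4 -0.6 -0.3] t 6.7667 op 0.005045431409242888
shift [14.3 73.3  2.5] turn [-0.28 -0.02 -0.21] tcp [0.6181 0.2763 0.2449]
```

```bash
python3 -m pendant '[{"tx":14,"ty":73,"tz":2,"ax":0,"ay":0,"az":0,"claw":1},{"tx":14,"ty":73,"tz":2,"ax":0,"ay":0,"az":0,"claw":1},{"tx":14,"ty":73,"tz":2,"ax":0,"ay":0,"az":0,"claw":1}]'; python3 go.py 0 131 30 45
```

```text
time_s: 7.02
eef_pos: [0.6166, 0.2797, 0.2353]
orientation: [0.586, -0.14, 0.695, -0.392]
force: [-1.0, -1.4, -0.9]
opening: 0.008
tip [ -3.4 182.1 100.8] J [ 0.5   0.76  1.34 -0.46  1.7   0.99] F [-1.  -1.4 -0.9] t 7.0167 op 0.007820380598192208
shift [86.1 13.6  3.1] turn [ 0.28 -0.24  0.21] tcp [0.5994 0.231  0.1649]
```

```bash
python3 -m pendant '[{"tx":20,"ty":8,"tz":3,"ax":0.3,"ay":-0.2,"az":0.2,"claw":1},{"tx":45,"ty":14,"tz":3,"ax":0.3,"ay":-0.2,"az":0.2,"claw":1},{"tx":65,"ty":14,"tz":3,"ax":0.3,"ay":-0.2,"az":0.2,"claw":1},{"tx":78,"ty":14,"tz":3,"ax":0.3,"ay":-0.2,"az":0.2,"claw":1},{"tx":86,"ty":14,"tz":3,"ax":0.3,"ay":-0.2,"az":0.2,"claw":1},{"tx":86,"ty":14,"tz":3,"ax":0.3,"ay":-0.2,"az":0.2,"claw":1},{"tx":86,"ty":14,"tz":3,"ax":0.3,"ay":-0.2,"az":0.2,"claw":1}]'; python3 go.py 0 117 44 45
cat > path.py <<'E'
from h import *
# tip (tool-frame) shifts tx,ty for leaf angles from the present tip; fixed pitch th
import sys
th=np.radians(float(sys.argv[1])); phis=[float(a) for a in sys.argv[2:]]
X=np.array([-np.cos(th),-np.sin(th)]); N=np.array([-np.sin(th),np.cos(th)]); t=tipT(); t0=t[1:]
print('tip',t,'F',st()[0]['force'].round(1))
s,p,r=st(); Z=r.as_matrix()
for f in phis:
    a=np.radians(f); rad=np.array([np.cos(a),np.sin(a)]); b=np.array([np.sin(a),-np.cos(a)])
    if a<th: C=115*rad+1.5*b+12*X; tip=C-16*N
    else:
        tipC=(103*rad+1.5*b)
        tip=tipC-16*N if a<th+np.pi/2-.01 else (tipC if abs(a-th-np.pi/2)<.02 else tipC+16*N)
    tip=tip+[0,55]; d=tip-t0; print(f,'tip',tip.round(1),'tx',(d@X).round(1),'ty',(-d@N).round(1))
E
python3 path.py 45 5 10 15 20 25 30 35 40 45
```

```text
time_s: 7.6
eef_pos: [0.5995, 0.2313, 0.165]
orientation: [0.588, -0.138, 0.694, -0.393]
force: [0.8, 0.2, 0.9]
opening: 0.003
tip [ -0.2 131.2  30.2] J [ 0.46  0.78  1.5  -0.49  1.51  1.05] F [0.8 0.2 0.9] t 7.6 op 0.0028007463576184945
shift [  0.3 -19.9   0. ] turn [-0.03 -0.04  0.03] tcp [0.594  0.2181 0.1789]
tip [ -0.2 131.2  30.2] F [0.8 0.2 0.9]
5.0 tip [117.5  43.7] tx 0.1 ty -19.2
10.0 tip [116.3  53.7] tx -6.1 ty -27.1
15.0 tip [114.3  63.5] tx -11.6 ty -35.5
20.0 tip [111.4  73.1] tx -16.4 ty -44.3
25.0 tip [107.7  82.4] tx -20.3 ty -53.6
30.0 tip [103.2  91.4] tx -23.5 ty -63.1
35.0 tip [97.9 99.9] tx -25.8 ty -72.9
40.0 tip [ 91.9 108. ] tx -27.2 ty -82.8
45.0 tip [ 85.2 115.5] tx -27.8 ty -92.8
```

```bash
python3 -m pendant '[{"tx":0,"ty":-7,"tz":0,"ax":0,"ay":0,"az":0,"claw":1},{"tx":0,"ty":-14,"tz":0,"ax":0,"ay":0,"az":0,"claw":1},{"tx":0,"ty":-19,"tz":0,"ax":0,"ay":0,"az":0,"claw":1},{"tx":-3,"ty":-23,"tz":0,"ax":0,"ay":0,"az":0,"claw":1},{"tx":-6,"ty":-27,"tz":0,"ax":0,"ay":0,"az":0,"claw":1},{"tx":-9,"ty":-31,"tz":0,"ax":0,"ay":0,"az":0,"claw":1},{"tx":-11.5,"ty":-35.5,"tz":0,"ax":0,"ay":0,"az":0,"claw":1},{"tx":-14,"ty":-40,"tz":0,"ax":0,"ay":0,"az":0,"claw":1},{"tx":-16.5,"ty":-44.5,"tz":0,"ax":0,"ay":0,"az":0,"claw":1},{"tx":-16.5,"ty":-44.5,"tz":0,"ax":0,"ay":0,"az":0,"claw":1}]'; python3 path.py 45 20 25 30 35 40 45 50
python3 - <<'E'
from h import *
c=cam('top'); s=cam('side')
im=np.hstack([cv2.resize(c['color'][130:280,190:340],None,fx=2.6,fy=2.6),cv2.resize(s['color'][130:280,170:320],None,fx=2.6,fy=2.6)]); cv2.imwrite('pics/m4.png',im[:,:,::-1])
E
```

```text
time_s: 8.43
eef_pos: [0.592, 0.213, 0.2096]
orientation: [0.588, -0.138, 0.693, -0.393]
force: [0.9, 1.9, 0.6]
opening: 0.008
tip [1.000e-01 1.116e+02 7.460e+01] F [0.9 1.9 0.6]
20.0 tip [111.4  73.1] tx 1.2 ty 0.9
25.0 tip [107.7  82.4] tx -2.8 ty -8.3
30.0 tip [103.2  91.4] tx -5.9 ty -17.8
35.0 tip [97.9 99.9] tx -8.2 ty -27.6
40.0 tip [ 91.9 108. ] tx -9.7 ty -37.5
45.0 tip [ 85.2 115.5] tx -10.2 ty -47.6
50.0 tip [ 78.7 121.6] tx -10.0 ty -56.5
```

View pics/m4.png

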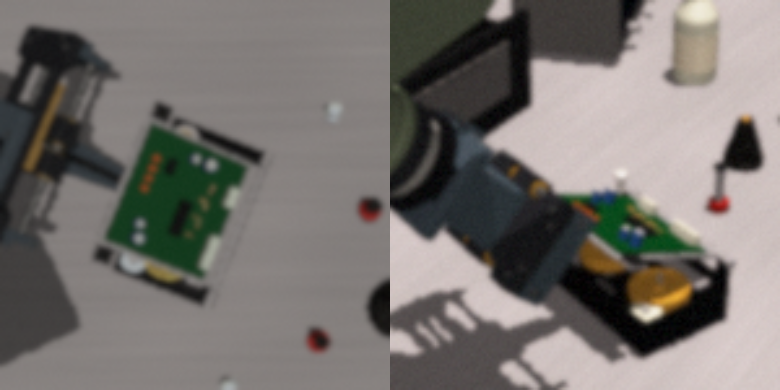

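The leaf is up about 20°, resting on the closed fingertips at mid-edge (side view, about (580,240)). The board side is untouched.

```bash
python3 -m pendant '[{"tx":-1,"ty":-4,"tz":0,"ax":0,"ay":0,"az":0,"claw":1},{"tx":-3,"ty":-8.5,"tz":0,"ax":0,"ay":0,"az":0,"claw":1},{"tx":-4.5,"ty":-13,"tz":0,"ax":0,"ay":0,"az":0,"claw":1},{"tx":-6,"ty":-18,"tz":0,"ax":0,"ay":0,"az":0,"claw":1},{"tx":-7,"ty":-23,"tz":0,"ax":0,"ay":0,"az":0,"claw":1},{"tx":-8,"ty":-27.5,"tz":0,"ax":0,"ay":0,"az":0,"claw":1},{"tx":-9,"ty":-32.5,"tz":0,"ax":0,"ay":0,"az":0,"claw":1},{"tx":-9.5,"ty":-37.5,"tz":0,"ax":0,"ay":0,"az":0,"claw":1},{"tx":-10,"ty":-42.5,"tz":0,"ax":0,"ay":0,"az":0,"claw":1},{"tx":-10,"ty":-47.5,"tz":0,"ax":0,"ay":0,"az":0,"claw":1}]'; python3 path.py 45 45 50 55 60 65 70 75
```

```text
time_s: 9.37
eef_pos: [0.5813, 0.1879, 0.2495]
orientation: [0.587, -0.138, 0.694, -0.393]
force: [0.1, 0.7, -1.1]
opening: 0.008
tip [ -0.5  84.1 114.9] F [ 0.1  0.7 -1.1]
45.0 tip [ 85.2 115.5] tx -1.2 ty 0.4
50.0 tip [ 78.7 121.6] tx -0.9 ty -8.6
55.0 tip [ 71.6 127.2] tx 0.1 ty -17.5
60.0 tip [ 64.1 132.1] tx 1.9 ty -26.3
65.0 tip [ 56.2 136.4] tx 4.5 ty -34.9
70.0 tip [ 48. 140.] tx 7.8 ty -43.3
75.0 tip [ 39.4 142.8] tx 11.9 ty -51.3
```

```bash
python3 -m pendant '[{"tx":-1,"ty":-4,"tz":0,"ax":0,"ay":0,"az":0,"claw":1},{"tx":-1,"ty":-8.5,"tz":0,"ax":0,"ay":0,"az":0,"claw":1},{"tx":-0.5,"ty":-13,"tz":0,"ax":0,"ay":0,"az":0,"claw":1},{"tx":0,"ty":-17.5,"tz":0,"ax":0,"ay":0,"az":0,"claw":1},{"tx":1,"ty":-22,"tz":0,"ax":0,"ay":0,"az":0,"claw":1},{"tx":2,"ty":-26.5,"tz":0,"ax":0,"ay":0,"az":0,"claw":1},{"tx":3,"ty":-30.5,"tz":0,"ax":0,"ay":0,"az":0,"claw":1},{"tx":4.5,"ty":-35,"tz":0,"ax":0,"ay":0,"az":0,"claw":1},{"tx":6,"ty":-39,"tz":0,"ax":0,"ay":0,"az":0,"claw":1},{"tx":8,"ty":-43.5,"tz":0,"ax":0,"ay":0,"az":0,"claw":1}]'; python3 path.py 45 70 75 80 85 90 95
python3 - <<'E'
from h import *
c=cam('top'); s=cam('side')
im=np.hstack([cv2.resize(c['color'][130:280,190:340],None,fx=2.6,fy=2.6),cv2.resize(s['color'][130:280,170:320],None,fx=2.6,fy=2.6)]); cv2.imwrite('pics/m5.png',im[:,:,::-1])
E
```

```text
time_s: 10.2
eef_pos: [0.5673, 0.154, 0.2749]
orientation: [0.587, -0.138, 0.694, -0.393]
force: [0.6, 0.8, -1.1]
opening: 0.006
tip [ -0.4  47.3 140.2] F [ 0.6  0.8 -1.1]
70.0 tip [ 48. 140.] tx -0.3 ty 0.6
75.0 tip [ 39.4 142.8] tx 3.7 ty -7.4
80.0 tip [ 30.7 144.9] tx 8.5 ty -15.1
85.0 tip [ 21.8 146.2] tx 13.8 ty -22.3
90.0 tip [ 12.8 146.7] tx 19.8 ty -29.0
95.0 tip [  3.8 146.4] tx 26.3 ty -35.1
```

View pics/m5.png

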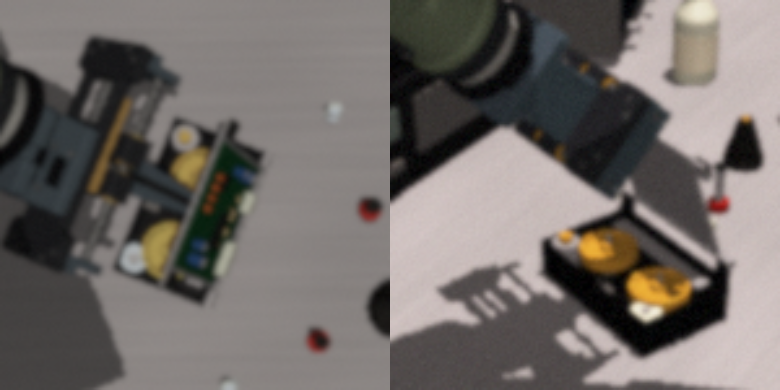

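The leaf is at about 70°, with the fingertip on its bare side at mid-edge (top view, about (190,205)). I continue past upright.

```bash
python3 -m pendant '[{"tx":2,"ty":-4,"tz":0,"ax":0,"ay":0,"az":0,"claw":1},{"tx":4,"ty":-7.5,"tz":0,"ax":0,"ay":0,"az":0,"claw":1},{"tx":6,"ty":-11.5,"tz":0,"ax":0,"ay":0,"az":0,"claw":1},{"tx":8.5,"ty":-15,"tz":0,"ax":0,"ay":0,"az":0,"claw":1},{"tx":11,"ty":-18.5,"tz":0,"ax":0,"ay":0,"az":0,"claw":1},{"tx":14,"ty":-22.5,"tz":0,"ax":0,"ay":0,"az":0,"claw":1},{"tx":17,"ty":-25.5,"tz":0,"ax":0,"ay":0,"az":0,"claw":1},{"tx":20,"ty":-29,"tz":0,"ax":0,"ay":0,"az":0,"claw":1},{"tx":23,"ty":-32,"tz":0,"ax":0,"ay":0,"az":0,"claw":1},{"tx":26.5,"ty":-35,"tz":0,"ax":0,"ay":0,"az":0,"claw":1}]'; python3 path.py 45 95 100 105 110 115 120 125 130
```

```text
time_s: 11.13
eef_pos: [0.5503, 0.1131, 0.2814]
orientation: [0.587, -0.138, 0.693, -0.394]
force: [1.0, 1.6, -0.9]
opening: 0.006
tip [ -0.5   2.9 146.8] F [ 1.   1.6 -0.9]
95.0 tip [  3.8 146.4] tx -0.4 ty 0.9
100.0 tip [ -5.1 145.4] tx 6.7 ty -4.7
105.0 tip [-13.9 143.6] tx 14.2 ty -9.6
110.0 tip [-22.5 141. ] tx 22.1 ty -13.9
115.0 tip [-30.9 137.7] tx 30.3 ty -17.4
120.0 tip [-38.9 133.6] tx 38.9 ty -20.2
125.0 tip [-46.5 128.9] tx 47.6 ty -22.3
130.0 tip [-53.7 123.6] tx 56.5 ty -23.6
```

```bash
python3 -m pendant '[{"tx":3,"ty":-2,"tz":0,"ax":0,"ay":0,"az":0,"claw":1},{"tx":6.5,"ty":-4.5,"tz":0,"ax":0,"ay":0,"az":0,"claw":1},{"tx":10,"ty":-7,"tz":0,"ax":0,"ay":0,"az":0,"claw":1},{"tx":14,"ty":-9.5,"tz":0,"ax":0,"ay":0,"az":0,"claw":1},{"tx":18,"ty":-12,"tz":0,"ax":0,"ay":0,"az":0,"claw":1},{"tx":22,"ty":-14,"tz":0,"ax":0,"ay":0,"az":0,"claw":1},{"tx":22,"ty":-14,"tz":0,"ax":0,"ay":0,"az":0,"claw":1},{"tx":14,"ty":-9,"tz":0,"ax":0,"ay":0,"az":0,"claw":1},{"tx":6,"ty":-3,"tz":0,"ax":0,"ay":0,"az":0,"claw":1},{"tx":6,"ty":-3,"tz":0,"ax":0,"ay":0,"az":0,"claw":1}]'; python3 path.py 90 105 110 | tail -2; python3 go.py 0 5 160 90
python3 - <<'E'
from h import *
c=cam('side'); P=cloud(c); hsv=cv2.cvtColor(c['color'],cv2.COLOR_RGB2HSV); save(c,'m6')
q=P[100:300,150:380].reshape(-1,3); t=np.array([W2T(k) for k in q]); t=t[(abs(t[:,0])>20)&(abs(t[:,0])<56)&(t[:,1]<10)&(t[:,1]>-100)&(t[:,2]>60)&(t[:,2]<175)]
m=t[:,2]; print(len(t)); 
for lo in range(60,175,15):
    k=t[(m>=lo)&(m<lo+15)]
    if len(k): print(lo,len(k),np.median(k,0))
E
```

```text
time_s: 11.97
eef_pos: [0.5488, 0.1089, 0.2796]
orientation: [0.588, -0.138, 0.693, -0.393]
force: [-0.2, -0.4, -0.4]
opening: 0.008
105.0 tip [ -9.2 154.9] tx -10.1 ty -7.9
110.0 tip [-17.8 152.3] tx -7.5 ty -16.5
tip [  0.   -1.3 144.8] J [ 0.32  0.53  1.67 -0.57  1.52  0.91] F [-0.2 -0.4 -0.4] t 11.9667 op 0.0076979461900567965
shift [  40.9 -141.3    0.2] turn [-0.06  0.06 45.05] tcp [ 0.4997 -0.0101  0.3508]
797
60 158 [-23.3   -3.3   67.75]
75 147 [-25.6  -8.4  81.9]
90 113 [-35.  -14.1  96.9]
105 97 [-36.3 -20.  112.5]
120 94 [-38.7 -25.9 127.4]
135 94 [-39.1 -31.3 142.3]
150 94 [-38.5 -37.2 157.1]
```

```bash
python3 go.py 0 18 160 90; python3 -m pendant '[{"tx":-10,"ty":-15,"tz":0,"ax":0,"ay":0,"az":5,"claw":1},{"tx":-1,"ty":-33,"tz":0,"ax":0,"ay":0,"az":11,"claw":1},{"tx":6,"ty":-51,"tz":0,"ax":0,"ay":0,"az":17,"claw":1},{"tx":13,"ty":-69,"tz":0,"ax":0,"ay":0,"az":23,"claw":1},{"tx":19,"ty":-87,"tz":0,"ax":0,"ay":0,"az":29,"claw":1},{"tx":25,"ty":-105,"tz":0,"ax":0,"ay":0,"az":35,"claw":1},{"tx":28,"ty":-119,"tz":0,"ax":0,"ay":0,"az":40,"claw":1},{"tx":31,"ty":-132,"tz":0,"ax":0,"ay":0,"az":45,"claw":1},{"tx":31,"ty":-132,"tz":0,"ax":0,"ay":0,"az":45,"claw":1},{"tx":31,"ty":-132,"tz":0,"ax":0,"ay":0,"az":45,"claw":1}]'; python3 go.py 0 18 160 90;  python3 path.py 90 110 115 120 125 130 135 140 145 150
```

```text
tip [ -0.2  -2.  144.8] J [ 0.31  0.53  1.67 -0.57  1.52  0.91] F [-0.8 -0.6 -0.2] t 12.0167 op 0.0031214267934374495
shift [  31.2 -131.8    0.3] turn [-5.000e-02  3.000e-02  4.511e+01] tcp [0.5047 0.0019 0.3508]
time_s: 12.85
eef_pos: [0.5041, 0.0015, 0.3514]
orientation: [0.694, 0.137, 0.693, -0.14]
force: [-0.2, -0.1, -0.3]
opening: 0.002
tip [-1.000e-01  1.670e+01  1.606e+02] J [-0.02  0.25  1.81 -0.    1.08  0.38] F [-0.2 -0.1 -0.3] t 12.85 op 0.0022478248789225314
shift [0.6 0.6 0.4] turn [-0.14  0.07  0.21] tcp [0.5047 0.0019 0.3508]
tip [-1.000e-01  1.670e+01  1.606e+02] F [-0.2 -0.1 -0.3]
110.0 tip [-17.8 152.3] tx 8.3 ty -34.5
115.0 tip [-26.2 149. ] tx 11.6 ty -42.9
120.0 tip [-34.2 145. ] tx 15.6 ty -50.9
125.0 tip [-41.8 140.2] tx 20.4 ty -58.5
130.0 tip [-49.1 134.9] tx 25.7 ty -65.8
135.0 tip [-55.8 128.9] tx 31.7 ty -72.5
140.0 tip [-61.9 122.4] tx 38.2 ty -78.6
145.0 tip [-67.5 115.3] tx 45.3 ty -84.2
150.0 tip [-72.5 107.8] tx 52.8 ty -89.2
```

```bash
python3 -m pendant '[{"tx":4,"ty":-14,"tz":0,"ax":0,"ay":0,"az":0,"claw":1},{"tx":8,"ty":-26,"tz":0,"ax":0,"ay":0,"az":0,"claw":1},{"tx":8,"ty":-32,"tz":0,"ax":0,"ay":0,"az":0,"claw":1},{"tx":8.5,"ty":-35,"tz":0,"ax":0,"ay":0,"az":0,"claw":1},{"tx":10,"ty":-39,"tz":0,"ax":0,"ay":0,"az":0,"claw":1},{"tx":11.5,"ty":-43,"tz":0,"ax":0,"ay":0,"az":0,"claw":1},{"tx":13.5,"ty":-47,"tz":0,"ax":0,"ay":0,"az":0,"claw":1},{"tx":15.5,"ty":-51,"tz":0,"ax":0,"ay":0,"az":0,"claw":1},{"tx":18,"ty":-55,"tz":0,"ax":0,"ay":0,"az":0,"claw":1},{"tx":20.5,"ty":-58.5,"tz":0,"ax":0,"ay":0,"az":0,"claw":1}]'; python3 path.py 90 125 130 135 140 145 150 155 160
```

```text
time_s: 13.68
eef_pos: [0.4815, -0.0529, 0.331]
orientation: [0.694, 0.137, 0.693, -0.14]
force: [-0.0, 0.7, 1.2]
opening: 0.004
tip [-1.000e-01 -4.220e+01  1.402e+02] F [-0.   0.7  1.2]
125.0 tip [-41.8 140.2] tx -0.0 ty 0.4
130.0 tip [-49.1 134.9] tx 5.3 ty -6.9
135.0 tip [-55.8 128.9] tx 11.3 ty -13.6
140.0 tip [-61.9 122.4] tx 17.8 ty -19.7
145.0 tip [-67.5 115.3] tx 24.9 ty -25.3
150.0 tip [-72.5 107.8] tx 32.4 ty -30.3
155.0 tip [-76.7  99.9] tx 40.3 ty -34.5
160.0 tip [-80.3  91.6] tx 48.6 ty -38.1
```

```bash
python3 -m pendant '[{"tx":2.5,"ty":-3.5,"tz":0,"ax":0,"ay":0,"az":0,"claw":1},{"tx":5.5,"ty":-7,"tz":0,"ax":0,"ay":0,"az":0,"claw":1},{"tx":8.5,"ty":-10.5,"tz":0,"ax":0,"ay":0,"az":0,"claw":1},{"tx":11.5,"ty":-13.5,"tz":0,"ax":0,"ay":0,"az":0,"claw":1},{"tx":14.5,"ty":-17,"tz":0,"ax":0,"ay":0,"az":0,"claw":1},{"tx":18,"ty":-20,"tz":0,"ax":0,"ay":0,"az":0,"claw":1},{"tx":21.5,"ty":-23,"tz":0,"ax":0,"ay":0,"az":0,"claw":1},{"tx":25,"ty":-25.5,"tz":0,"ax":0,"ay":0,"az":0,"claw":1},{"tx":28.5,"ty":-28,"tz":0,"ax":0,"ay":0,"az":0,"claw":1},{"tx":32.5,"ty":-30.5,"tz":0,"ax":0,"ay":0,"az":0,"claw":1}]'; python3 path.py 90 150 155 160 165 170 175 179
python3 - <<'E'
from h import *
c=cam('side'); save(c,'m7a'); cv2.imwrite('pics/m7.png',cv2.resize(c['color'][110:290,190:410],None,fx=3,fy=3)[:,:,::-1])
E
```

```text
time_s: 14.52
eef_pos: [0.4698, -0.0814, 0.2983]
orientation: [0.694, 0.137, 0.693, -0.14]
force: [0.4, 1.2, 0.2]
opening: 0.005
tip [-1.000e-01 -7.300e+01  1.075e+02] F [0.4 1.2 0.2]
150.0 tip [-72.5 107.8] tx -0.3 ty 0.5
155.0 tip [-76.7  99.9] tx 7.6 ty -3.7
160.0 tip [-80.3  91.6] tx 15.9 ty -7.3
165.0 tip [-83.1  83.1] tx 24.4 ty -10.1
170.0 tip [-85.2  74.4] tx 33.1 ty -12.2
175.0 tip [-86.5  65.5] tx 42.0 ty -13.5
179.0 tip [-87.   58.3] tx 49.2 ty -14.0
```

View pics/m7.png

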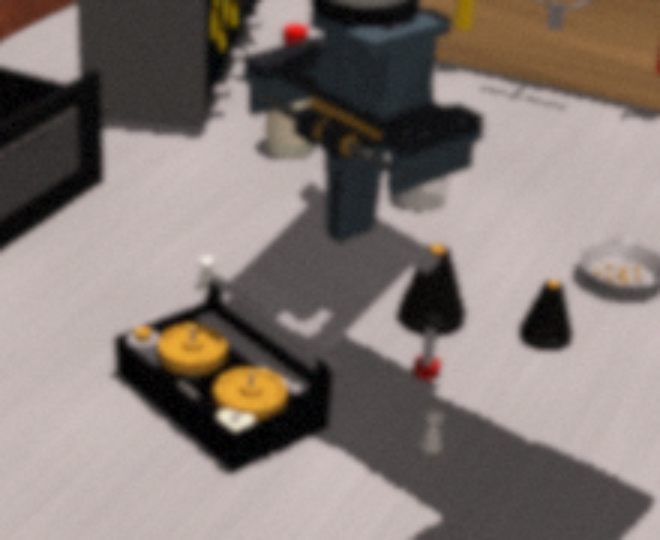

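The leaf (gray, about (320,250)) is at about 150°, with the tip on its bare side. The cone at (432,290) is upright and clear.

```bash
python3 -m pendant '[{"tx":3.5,"ty":-2,"tz":0,"ax":0,"ay":0,"az":0,"claw":1},{"tx":7.5,"ty":-4,"tz":0,"ax":0,"ay":0,"az":0,"claw":1},{"tx":11.5,"ty":-5.5,"tz":0,"ax":0,"ay":0,"az":0,"claw":1},{"tx":16,"ty":-7.5,"tz":0,"ax":0,"ay":0,"az":0,"claw":1},{"tx":20,"ty":-9,"tz":0,"ax":0,"ay":0,"az":0,"claw":1},{"tx":24.5,"ty":-10,"tz":0,"ax":0,"ay":0,"az":0,"claw":1},{"tx":29,"ty":-11,"tz":0,"ax":0,"ay":0,"az":0,"claw":1},{"tx":33,"ty":-12,"tz":0,"ax":0,"ay":0,"az":0,"claw":1},{"tx":37.5,"ty":-13,"tz":0,"ax":0,"ay":0,"az":0,"claw":1},{"tx":42,"ty":-14,"tz":0,"ax":0,"ay":0,"az":0,"claw":1}]'; python3 path.py 90 175 179.5
```

```text
time_s: 15.4
eef_pos: [0.4639, -0.0948, 0.2552]
orientation: [0.693, 0.137, 0.694, -0.14]
force: [-0.1, 1.2, 0.9]
opening: 0.006
tip [ -0.6 -87.7  64.4] F [-0.1  1.2  0.9]
175.0 tip [-86.5  65.5] tx -1.1 ty 1.2
179.5 tip [-103.    57.4] tx 7.0 ty -15.3
```

```bash
python3 -m pendant '[{"tx":2,"ty":-1,"tz":0,"ax":0,"ay":0,"az":0,"claw":1},{"tx":4,"ty":-1,"tz":0,"ax":0,"ay":0,"az":0,"claw":1},{"tx":6,"ty":-1,"tz":0,"ax":0,"ay":0,"az":0,"claw":1},{"tx":7.5,"ty":-1,"tz":0,"ax":0,"ay":0,"az":0,"claw":1},{"tx":8,"ty":-1,"tz":0,"ax":0,"ay":0,"az":0,"claw":1},{"tx":8,"ty":-1,"tz":0,"ax":0,"ay":0,"az":0,"claw":1}]'; python3 path.py 90 179.9
```

```text
time_s: 15.9
eef_pos: [0.4633, -0.0958, 0.2476]
orientation: [0.693, 0.137, 0.694, -0.14]
force: [-1.9, -0.6, 4.6]
opening: 0.003
tip [ -0.9 -89.   56.8] F [-1.9 -0.6  4.6]
179.9 tip [-103.    56.7] tx 0.1 ty -14.0
```

```bash
python3 -m pendant '[{"tx":0.7,"ty":0,"tz":0,"ax":0,"ay":0,"az":0,"claw":1},{"tx":1,"ty":0,"tz":0,"ax":0,"ay":0,"az":0,"claw":1},{"tx":1,"ty":0,"tz":0,"ax":0,"ay":0,"az":0,"claw":1}]'; python3 path.py 90 179.9
```

```text
time_s: 16.15
eef_pos: [0.4633, -0.0958, 0.2475]
orientation: [0.693, 0.137, 0.694, -0.14]
force: [-2.7, -0.2, 7.6]
opening: 0.006
tip [ -0.9 -88.9  56.7] F [-2.7 -0.2  7.6]
179.9 tip [-103.    56.7] tx 0.0 ty -14.1
```

```bash
python3 -m pendant '[{"tx":1,"ty":0,"tz":0,"ax":0,"ay":0,"az":0,"claw":1},{"tx":2,"ty":0,"tz":0,"ax":0,"ay":0,"az":0,"claw":1},{"tx":2,"ty":0,"tz":0,"ax":0,"ay":0,"az":0,"claw":1}]'; python3 path.py 90 179.9;  python3 -m pendant '[{"tx":-2,"ty":0,"tz":0,"ax":0,"ay":0,"az":0,"claw":1},{"tx":-6,"ty":0,"tz":0,"ax":0,"ay":0,"az":0,"claw":1},{"tx":-15,"ty":0,"tz":0,"ax":0,"ay":0,"az":0,"claw":1},{"tx":-40,"ty":0,"tz":0,"ax":0,"ay":0,"az":0,"claw":1},{"tx":-80,"ty":0,"tz":0,"ax":0,"ay":0,"az":0,"claw":1},{"tx":-120,"ty":0,"tz":0,"ax":0,"ay":0,"az":0,"claw":1},{"tx":-160,"ty":0,"tz":0,"ax":0,"ay":0,"az":0,"claw":1},{"tx":-200,"ty":0,"tz":0,"ax":0,"ay":0,"az":0,"claw":1},{"tx":-200,"ty":0,"tz":0,"ax":0,"ay":0,"az":0,"claw":1}]'
cat > chk.py <<'E'
from h import *
c=cam('side'); P=cloud(c); cv2.imwrite('pics/m8.png',cv2.resize(c['color'][110:290,190:410],None,fx=3,fy=3)[:,:,::-1])
t=P[100:300,150:400].reshape(-1,3); t=np.array([W2T(k) for k in t])
q=t[(abs(t[:,0])<50)&(t[:,1]<-5)&(t[:,1]>-112)&(t[:,2]>40)&(t[:,2]<90)]; A=np.c_[q[:,:2],np.ones(len(q))]; s=np.linalg.lstsq(A,q[:,2],rcond=None)[0]; print('plane slope x,y',s[:2].round(4),'z at spine',s[2].round(1),'at edge',(s[2]-115*s[1]).round(1),len(q))
k=t[(t[:,1]<-122)&(abs(t[:,0])<50)&(t[:,2]>8)]; print('cone',k.min(0),k.max(0))
for n,b in dict(p1=(136,-40),p2=(-134,-44),c2=(120,-185),c3=(-85,-220)).items():
    k=t[(np.hypot(t[:,0]-b[0],t[:,1]-b[1])<30)&(t[:,2]>12)]; print(n,len(k),np.median(k,0) if len(k) else '')
E
python3 chk.py
```

```text
time_s: 16.4
eef_pos: [0.4632, -0.0957, 0.2474]
orientation: [0.693, 0.137, 0.694, -0.14]
force: [-5.4, 1.4, 16.8]
opening: 0.004
tip [ -0.9 -88.9  56.6] F [-5.4  1.4 16.8]
179.9 tip [-103.    56.7] tx -0.1 ty -14.1
time_s: 17.15
eef_pos: [0.4644, -0.095, 0.4559]
orientation: [0.699, 0.137, 0.688, -0.14]
force: [0.4, -0.1, -0.0]
opening: 0.007
plane slope x,y [0.0017 0.0002] z at spine 57.4 at edge 57.3 1059
cone [ -49.5 -372.4    8.1] [   9.1 -132.6   70.7]
p1 28 [135.65 -37.5   26.55]
p2 42 [-133.85  -41.8    25.75]
c2 181 [ 113.4 -176.7   29.4]
c3 223 [ -90.5 -211.    28.9]
```

View pics/m8.png

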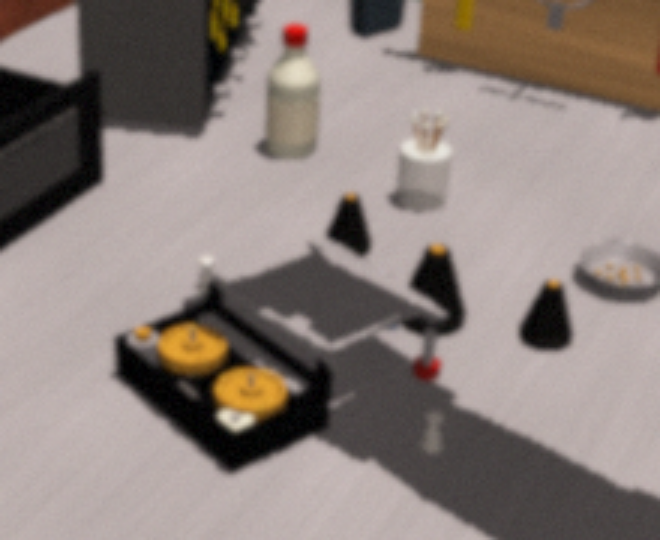

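The leaf lies flat, with zero slope and its top at 57 mm. The cone stands upright at (437,290) with its near side at y ≈ -133 mm, so it clears the leaf edge at -115 mm. The posts and decoys are unmoved and the arm is clear. I hand in now.

```bash
python3 -c "
from rig import robot; print(robot.hand_in())"
```

```text
the job is handed in; nothing more can be done
None
```

The cone is clear of the landing place and the leaf lies flat on the two pillars. I handed the job in at about 17 s of the 61 s allowed.

- **Cone:** I pushed the large cone about 85 mm straight out between the pillars with two half-open fingertips near the bench, without gripping it. Forces stayed under about 5 N. It stands upright, and its near side is about 18 mm beyond the flipped leaf's edge.
- **Leaf:** I swung it over with the closed fingertips, first on its free edge and then on its bare steel side, at about 30°/s. The force on the tool read about 2 N or less. I pressed it onto the pillars with about 17 N and lifted away.
- **Last checks:** The side camera's depth shows the leaf with no slope, its top at 57.3 mm against an expected 56.5 mm. The arm reads no contact force. The posts read within about 2.5 mm of their first position, which is camera error. The two smaller cones read up to 11 mm off. I put that down to comparing the side camera's view of one face with the top camera's view of their centres; they were never approached. The screwdriver and the spare flywheel were only seen unmoved in an earlier picture, not in the final one. No check failed.

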